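Line up the printing stamps by size on the cork rounds

ROBOT

A 6-joint arm with a two-finger parallel gripper is mounted at the origin on the work surface. World frame = base frame: x ahead of the robot, y to its left, z up, the work surface at z = 0. Lengths are in m, angles in degrees, forces in N, time in s.
With the tool pointing down it reaches from about 0.4 to 0.825 m from the base axis. Payload 7 kg.
Tool frame: the origin (TCP) lies at the very end of the fingers, on their centre line; the grasp point (between the pads) lies 19 mm behind it (ctrl.grip_depth is the z of the grasp point in the tool frame, in m); z points along the fingers, y is the direction in which the jaws open and shut (so a half turn about z gives the same grasp; the last joint's range is limited). The gripper opens to 88 mm and grips with 3 to 60 N. Pads are 19 mm wide; open, the fingers measure 130 mm over their backs; the gripper's body (78 mm by 193 mm) begins 47 mm behind the grasp point.
Start: joints at [-53.05, 20.546, 0.682, 0, -70.136, -16.507], TCP at [0.236, -0.632, 0.227] pointing down, gripper open.
Joint ranges: [-176.03, 176.03], [-82.01, 121.73], [-58.28, 71.71], [-173.87, 95.51], [-174.79, -0.11], [-173.66, 173.66]. Speed limits (degrees/s): [136.94, 136.94, 172.46, 180, 180, 180].

INTERFACE

Orientations are given as [roll, pitch, yaw] about the fixed x, y, z axes, in that order (R = Rz(yaw) Ry(pitch) Rx(roll)).
In Python, from plant import telemetry, snapshot, job, models, ctrl gives the robot as it stands.
- The arm moves only by the tool jog_arm, never from a script. Its argument "targets" is text: rows parted by semicolons, each of 7 numbers parted by spaces: the shift along the tool's x, y, z in m, then the turn, a rotation vector about the tool's x, y, z in degrees, then the gripper command: -1 is shut, 1 is fully open, values between are in proportion. A call has exactly 8 rows; each row is the pose to reach, as a shift and turn from the pose measured when the call began, along the tool's axes at that moment; what a row does not reach only later rows make up. A row lasts 1/8 s, in which the tool goes at most 62.5 mm and 10.7 degrees, less where a joint would pass 70% of its speed; a pose out of reach is approached as far as the arm can. A call with a gripper value outside its range is refused whole. The fingers move at their own pace and stop on an object; the grip force is fixed at half the most. Time passes only in rows, so rows that repeat a pose let the fingers close, or fill a call up. It gives the time, the measured TCP pose, the force and the opening at its end, in the units of the state.
- telemetry.get_obs(): the state, without advancing time (a new reading comes with each control period).
- snapshot(name): name is "side" or "top" or "wrist"; returns a dict with "img" (400x640x3 uint8, red, green, blue), "range_z" (400x640 float32, m along the optical axis (not along the pixel's ray), 0 where there is no reading), "intrinsics" (3x3 intrinsics, pixels), "R" (3x3) and "t" (3): a world point X has camera coordinates R X + t. Camera axes: x right, y down, z forward; pixel columns grow to the right and rows downward; lengths in m; the calibration is good to about 2 mm. A picture is of the moment at which its call begins.
- job.close_job(): hands the job in, once; it reports no verdict.
Trained networks look in a picture, given as the dict that the camera call returned (one of the last four; its "shot" number tells which), for a name from the list of things; names that differ only in an ending like _2 or _b are one class to them, and where a whole thing is asked for, a point or a joint stands for the part that bears it (a point fixed in the world has none). Each returns a list of dicts, best first, with "conf" (0 to 1); they miss things now and then, are a little off and sometimes report something else, mostly with a low value. They report only what shows in the picture. A call takes as long as a camera call. They do not tell look-alikes from the thing itself.
- models.cut_out(name, picture): "region" (400x640 bool, what is visible of it) and "uv" ([column, row] in pixels, amid what is visible of it).
- models.spot_point(name, picture): "uv" ([column, row] in pixels: a listed point, or the origin of a listed thing).
The state is a dict: "clock": time; "joint_pos": joint angles; "qvel": joint speeds; "tau": joint torques, N m; "tool_pos": TCP position; "orientation": TCP orientation; "force": force on the tool from outside, world axes, zero at the start; "moment": the same for the moment, N m; "opening": finger opening in m.
Only numpy, scipy, OpenCV 4.12 (cv2) and the standard library are available. Lean on these libraries where they do the work, as an engineer would, in place of code of your own. Each camera call takes 0.05 s, during which the arm holds its last target.

TASK

Put the four wooden printing stamps away in order of size on the row of cork rounds: the smallest on the cork next to the ink pad, then growing along the row to the largest at the tape roll's end. Stand each upright, handle up and centred on its cork, let go of them all, and do not shift the ink pad or the tape roll.

Things in the scene. Friction and masses are not known exactly. Their poses are not given: they have to be found in the camera images.
- stamp_s_mid (a point): the smallest of four round wooden printing stamps, upright on the table: pale disc 44 mm in diameter, 15 mm thick, rubber face below; on its middle a straight round dark handle 26 mm in diameter, 15 to 75 mm above the underside (all handles alike; discs 44, 58, 72, 86 mm). 40 to 210 g. Point on its axis, half-way up: 37.5 mm above the underside, inside the handle; z up.
- stamp_m_mid (a point): the second smallest of four round wooden printing stamps, upright on the table: pale disc 58 mm in diameter, 15 mm thick, rubber face below; on its middle a straight round dark handle 26 mm in diameter, 15 to 75 mm above the underside (all handles alike; discs 44, 58, 72, 86 mm). 40 to 210 g. Point on its axis, half-way up: 37.5 mm above the underside, inside the handle; z up.
- stamp_l_mid (a point): the second largest of four round wooden printing stamps, upright on the table: pale disc 72 mm in diameter, 15 mm thick, rubber face below; on its middle a straight round dark handle 26 mm in diameter, 15 to 75 mm above the underside (all handles alike; discs 44, 58, 72, 86 mm). 40 to 210 g. Point on its axis, half-way up: 37.5 mm above the underside, inside the handle; z up.
- stamp_xl_mid (a point): the largest of four round wooden printing stamps, upright on the table: pale disc 86 mm in diameter, 15 mm thick, rubber face below; on its middle a straight round dark handle 26 mm in diameter, 15 to 75 mm above the underside (all handles alike; discs 44, 58, 72, 86 mm). 40 to 210 g. Point on its axis, half-way up: 37.5 mm above the underside, inside the handle; z up.
- cork1: flat cork round, 90 mm in diameter, 4 mm thick, fixed on a low pale board, left end (+y) of a straight row of four alike, 98 mm apart. Origin at the centre of its underside, 12 mm above the table (cork's top: 16 mm above the table); z up, y along the row to the left. The board's far edge has a ledge 22 mm above the table, 62 mm from the row's centre line.
- cork2: flat cork round, 90 mm in diameter, 4 mm thick, fixed on a low pale board, second from the left of a straight row of four alike, 98 mm apart. Origin at the centre of its underside, 12 mm above the table (cork's top: 16 mm above the table); z up, y along the row to the left. The board's far edge has a ledge 22 mm above the table, 62 mm from the row's centre line.
- cork3: flat cork round, 90 mm in diameter, 4 mm thick, fixed on a low pale board, third from the left of a straight row of four alike, 98 mm apart. Origin at the centre of its underside, 12 mm above the table (cork's top: 16 mm above the table); z up, y along the row to the left. The board's far edge has a ledge 22 mm above the table, 62 mm from the row's centre line.
- cork4: flat cork round, 90 mm in diameter, 4 mm thick, fixed on a low pale board, right end (-y) of a straight row of four alike, 98 mm apart. Origin at the centre of its underside, 12 mm above the table (cork's top: 16 mm above the table); z up, y along the row to the left. The board's far edge has a ledge 22 mm above the table, 62 mm from the row's centre line.
- ink_pad: ink pad: a flat rectangular steel tin, 90 x 75 mm, 18 mm high, with a blue cloth pad on top, lying loose on the table just beyond one end of the row (either end), its centre 118 mm from the centre of the end cork. Origin at the centre of its underside. Not to be shifted.
- tape: roll of paper tape lying flat and loose on the table just beyond the other end of the row, 84 mm outside and 60 mm inside diameter, 19 mm high. Origin at the centre of its underside. Not to be shifted.
Not all that is in view belongs to the job. What is shaped like the part that bears stamp_s_mid but pink or purple is not meant.

How it is judged:
By the outcome, as a careful person would: the job done as asked, in the order asked, and still so for the second after the job is handed in, with the robot touching nothing.
It also fails if it takes over 112 s, if anything falls off the work surface, if the arm or the gripper's body presses on something with over 40 N, if the wrist force passes 120 N, or if a joint passes its speed limit or range.

## Working session

There is one attempt and no reset: what is moved stays moved. The work goes in short steps, Python scripts to look and compute and a tool call to move; the robot and the scene stay as the last step left them, time stands still between calls to the robot, and variables do not carry over. Pictures are saved under pics/ and viewed, and the job is handed in when it is done.

Besides the shell and the picture viewer there is one more tool, called after "Call:" in YAML: its name, and indented under it one key for each argument. jog_arm: Moves the arm, as the interface text tells. Its arguments: {"type":"object","properties":{"targets":{"type":"string"}},"required":["targets"]}

```bash
ls; mkdir -p pics; python3 - <<'E'
from plant import telemetry, snapshot, models, ctrl
import cv2, numpy as np
print(telemetry.get_obs()); print(ctrl.grip_depth)
for n in ["top","side"]:
    s=snapshot(n); cv2.imwrite(f"pics/{n}0.png",s["img"][:,:,::-1]); print(n,s["intrinsics"],s["R"],s["t"])
    for k in ["stamp_s_mid","stamp_m_mid","stamp_l_mid","stamp_xl_mid","cork1","cork2","cork3","cork4","ink_pad","tape"]:
        print(k,[(round(d["conf"],2),np.round(d["uv"]).tolist()) for d in models.spot_point(k,s)][:6])
E
```

```text
pics
{'clock': 0.0, 'joint_pos': array([-5.30509642e+01,  2.05909378e+01,  6.33706571e-01, -2.10504334e-02,
       -7.01367835e+01, -1.65074575e+01]), 'qvel': array([ 0.01996201, -0.04873003,  0.04112625,  0.02823779, -0.04275989,
       -0.12016906]), 'tau': array([ 1.41250261e-03, -5.82724857e+01,  2.93059909e+01,  6.99716270e+00,
        6.90697329e-03, -1.72044456e-04]), 'tool_pos': array([ 0.23555426, -0.63203226,  0.22562488]), 'orientation': array([ 1.79904237e+02, -7.74294364e-03, -1.59565584e+02]), 'force': array([-0.81000676, -0.36136721,  0.15389662]), 'moment': array([-2.51407055e-03,  8.29781960e-03,  1.79222194e-05]), 'opening': 0.08733429340955706}
-0.0188
top [[504.53261427   0.         314.98454445]
 [  0.         504.53261427 202.36789525]
 [  0.           0.           1.        ]] [[ 0.01177625 -0.99985329 -0.01243875]
 [-0.99405782 -0.01035994 -0.10835925]
 [ 0.10821449  0.0136409  -0.99403398]] [0.02246949 0.51535162 1.02107925]
stamp_s_mid [(0.89, [374.0, 236.0]), (0.89, [423.0, 237.0]), (0.88, [363.0, 274.0]), (0.77, [333.0, 218.0])]
stamp_m_mid [(0.69, [268.0,
[... 887 characters left out ...]
147]
stamp_s_mid [(0.81, [326.0, 215.0]), (0.67, [357.0, 208.0]), (0.65, [384.0, 190.0])]
stamp_m_mid [(0.85, [398.0, 172.0])]
stamp_l_mid [(0.87, [253.0, 288.0]), (0.22, [244.0, 228.0])]
stamp_xl_mid [(0.81, [296.0, 250.0])]
cork1 [(0.82, [243.0, 230.0]), (0.76, [300.0, 197.0]), (0.71, [272.0, 211.0]), (0.66, [319.0, 180.0])]
cork2 [(0.82, [243.0, 230.0]), (0.76, [300.0, 197.0]), (0.71, [272.0, 211.0]), (0.66, [319.0, 180.0])]
cork3 [(0.82, [243.0, 230.0]), (0.76, [300.0, 197.0]), (0.71, [272.0, 211.0]), (0.66, [319.0, 180.0])]
cork4 [(0.82, [243.0, 230.0]), (0.76, [300.0, 197.0]), (0.71, [272.0, 211.0]), (0.66, [319.0, 180.0])]
ink_pad [(0.82, [347.0, 163.0])]
tape [(0.75, [205.0, 262.0])]
```

View pics/top0.png

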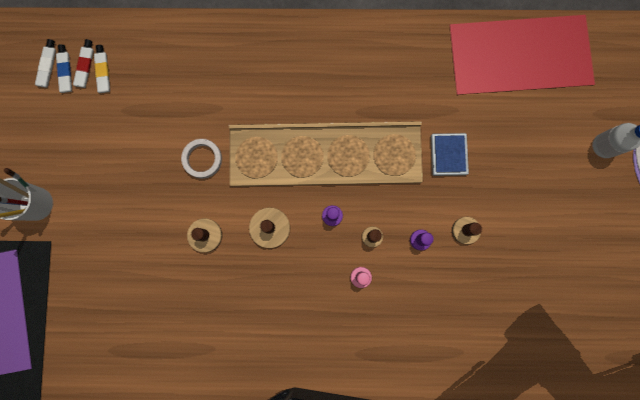

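View pics/side0.png

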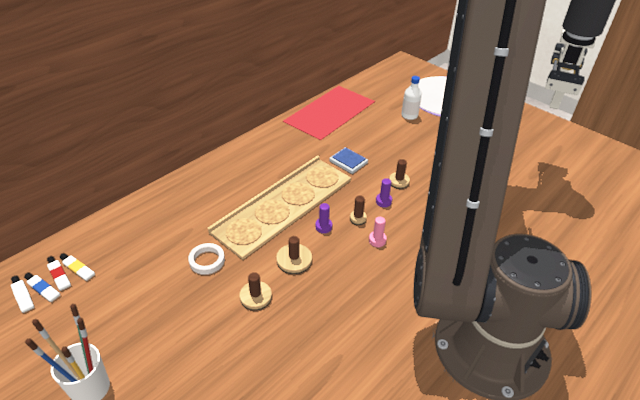

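```bash
python3 - <<'E'
import cv2
a=cv2.imread("pics/top0.png")[120:300,160:500]
cv2.imwrite("pics/top0c.png",cv2.resize(a,None,fx=2.3,fy=2.3,interpolation=cv2.INTER_CUBIC))
E
```

```text
(no output)
```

View pics/top0c.png

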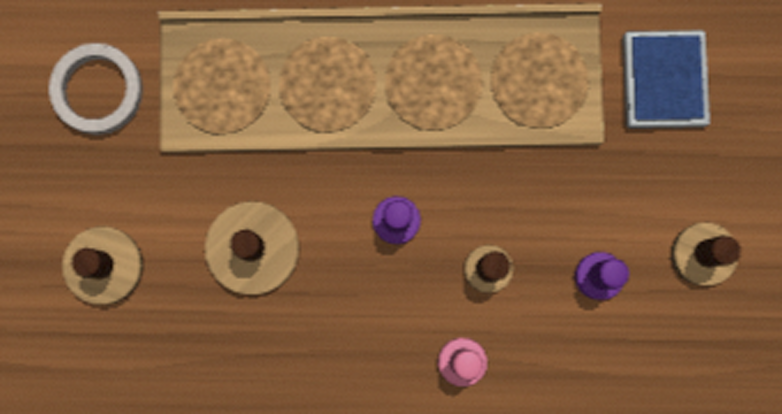

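The dark-handled pale stamps in the top image are XL (269,228), L (203,237), S (373,237) and M (467,230). The purple ones at (333,216) and (422,240) and the pink one at (361,277) are look-alikes, excluded by colour. The ink pad is on the right (−y), so S goes to cork4, M to cork3, L to cork2 and XL to cork1.

```bash
cat > h.py <<'E'
import numpy as np, cv2
from plant import telemetry, snapshot, models, ctrl
def cloud(s):
    z=s["range_z"]; K=s["intrinsics"]; v,u=np.mgrid[0:400,0:640]
    c=np.stack([(u-K[0,2])/K[0,0]*z,(v-K[1,2])/K[1,1]*z,z],-1)
    return (c-s["t"])@s["R"]   # R^T(c-t)
def plane(s,uv,z):
    K=s["intrinsics"]; d=s["R"].T@np.array([(uv[0]-K[0,2])/K[0,0],(uv[1]-K[1,2])/K[1,1],1.]); o=-s["R"].T@s["t"]
    return o+d*(z-o[2])/d[2]
def proj(s,X):
    c=s["R"]@np.array(X)+s["t"]; p=s["intrinsics"]@c; return p[:2]/p[2]
E
python3 - <<'E'
from h import *
for n in ["top","side"]:
    s=snapshot(n); P=cloud(s); z=P[...,2]; ok=s["range_z"]>0
    hsv=cv2.cvtColor(s["img"],cv2.COLOR_RGB2HSV)
    print(n)
    # handle tops
    m=(ok&(z>.066)&(z<.085)&(P[...,0]>.3)&(P[...,0]<.75)&(abs(P[...,1])<.4)).astype(np.uint8)
    N,L,st,ce=cv2.connectedComponentsWithStats(m)
    for i in range(1,N):
        if 20<st[i,4]<2000:
            q=L==i; print("top",np.round(ce[i]),st[i,4],np.round(plane(s,ce[i],.075),4),"cloud",np.round(P[q].mean(0),4),s["img"][q].mean(0).round())
    m=(ok&(z>.010)&(z<.020)&(P[...,0]<.515)&(P[...,0]>.3)&(abs(P[...,1])<.4)).astype(np.uint8)
    N,L,st,ce=cv2.connectedComponentsWithStats(m)
    for i in range(1,N):
        if 60<st[i,4]<4000:
            q=(L==i).astype(np.uint8); c,_=cv2.findContours(q,0,2); (u,v),r=cv2.minEnclosingCircle(c[0]); print("disc",round(u,1),round(v,1),np.round(plane(s,(u,v),.015),4),"cloud extent",np.round(P[L==i].min(0),3),np.round(P[L==i].max(0),3))
    for d in models.cut_out("cork1",s):
        r=d["region"]; c,_=cv2.findContours(r.astype(np.uint8),0,2);c=max(c,key=len); e=cv2.fitEllipse(c)
        print("cork",round(d["conf"],2),np.round(e[0],1),np.round(plane(s,e[0],.016),4),P[r][:,2].mean().round(4))
    for k,zz in [("ink_pad",.018),("tape",.019)]:
        d=models.cut_out(k,s)[0]; c,_=cv2.findContours(d["region"].astype(np.uint8),0,2);c=max(c,key=len); e=cv2.minAreaRect(c)
        print(k,np.round(plane(s,e[0],zz),4))
E
```

```text
top
top [332. 213.] 135 [ 0.4892 -0.0065  0.075 ] cloud [ 0.4892 -0.0066  0.074 ] [100.  54. 127.]
top [266. 226.] 129 [0.4624 0.1247 0.075 ] cloud [0.4625 0.1248 0.0739] [73. 46. 31.]
top [474. 229.] 139 [ 0.4614 -0.2862  0.075 ] cloud [ 0.4615 -0.2865  0.0737] [65. 39. 26.]
top [197. 234.] 136 [0.445  0.2606 0.075 ] cloud [0.4451 0.2609 0.0739] [74. 47. 31.]
top [374. 235.] 134 [ 0.4461 -0.0901  0.075 ] cloud [ 0.4461 -0.0902  0.0739] [70. 43. 29.]
top [426. 239.] 137 [ 0.4405 -0.1911  0.075 ] cloud [ 0.4405 -0.1913  0.0738] [ 96.  51. 122.]
top [363. 278.] 136 [ 0.362  -0.0672  0.075 ] cloud [ 0.3619 -0.0673  0.074 ] [194. 113. 137.]
disc 331.5 215.3 [ 0.4896 -0.0066  0.015 ] cloud extent [ 0.469 -0.027  0.01 ] [0.512 0.013 0.02 ]
disc 268.6 227.4 [0.4626 0.125  0.015 ] cloud extent [0.422 0.084 0.01 ] [0.504 0.167 0.02 ]
disc 465.9 230.4 [ 0.4611 -0.287   0.015 ] cloud extent [ 0.435 -0.314  0.01 ] [ 0.489 -0.259  0.02 ]
disc 203.6 235.2 [0.4448 0.2612 0.015 ] cloud extent [0.41  0.226 0.01 ] [0.479 0.297 0.02 ]
disc 371.7 236.6 [ 0.4458 -0.0909  0.015 ] cloud extent [ 0.426 -0.1
[... 1501 characters left out ...]
  0.01 ] [ 0.468 -0.069  0.02 ]
disc 323.8 224.0 [ 0.4861 -0.0049  0.015 ] cloud extent [ 0.467 -0.03   0.01 ] [0.509 0.015 0.019]
disc 377.5 237.0 [ 0.3601 -0.0663  0.015 ] cloud extent [ 0.339 -0.089  0.01 ] [ 0.384 -0.045  0.02 ]
disc 294.0 257.5 [0.4592 0.1274 0.015 ] cloud extent [0.419 0.081 0.01 ] [0.505 0.167 0.02 ]
disc 255.5 293.5 [0.444  0.2619 0.015 ] cloud extent [0.408 0.226 0.01 ] [0.481 0.298 0.02 ]
cork 0.82 [243.4 231.1] [0.6109 0.1565 0.016 ] 0.0214
cork 0.81 [321.7 176.7] [ 0.6189 -0.1365  0.016 ] 0.0167
cork 0.8 [297.3 193.4] [ 0.6168 -0.0384  0.016 ] 0.0202
cork 0.6 [272.1 211.5] [0.6126 0.0579 0.016 ] 0.0213
ink_pad [ 0.6146 -0.2476  0.018 ]
tape [0.6009 0.2777 0.019 ]
```

```bash
cat >> h.py <<'E'
from scipy.spatial.transform import Rotation as Ro
def go(x,y,z,yaw=180):
    o=telemetry.get_obs(); R=Ro.from_euler("xyz",o["orientation"],degrees=True)
    print("t",round(o["clock"],2),"tcp",np.round(o["tool_pos"],4),"rpy",np.round(o["orientation"],2),"F",np.round(o["force"],1),"open",round(o["opening"],4),"q",np.round(o["joint_pos"],0))
    print("shift",np.round(R.inv().apply(np.array([x,y,z])-o["tool_pos"]),4),"turn",np.round((R.inv()*Ro.from_euler("xyz",[180,0,yaw],degrees=True)).as_rotvec(degrees=True),2))
E
python3 -c "
from h import *
go(.46,-.2863,.14)"
```

```text
t 1.5 tcp [ 0.2357 -0.6325  0.2266] rpy [-180.      0.   -159.56] F [-0.6  0.5 -0.5] open 0.0876 q [-53.  21.   1.  -0. -70. -17.]
shift [-0.331   0.2461  0.0866] turn [-0.    0.   20.44]
```

Call:
jog_arm:
  targets: "-0.04 0.03 0.01 0 0 3 0.2; -0.09 0.066 0.022 0 0 6 0.2; -0.14 0.103 0.036 0 0 9 0.2; -0.19 0.14 0.05 0 0 12 0.2; -0.24 0.178 0.063 0 0 15 0.2; -0.285 0.212 0.075 0 0 18 0.2; -0.316 0.235 0.083 0 0 20 0.2; -0.331 0.246 0.087 0 0 20.4 0.2"

```text
clock: 2.5
tool_pos: [0.461, -0.2845, 0.1394]
orientation: [180.0, 0.0, -179.9]
force: [0.1, -0.5, 0.0]
opening: 0.0528
```

```bash
python3 -c "
from h import *
go(.46,-.2863,.031)"
```

```text
t 2.5 tcp [ 0.461  -0.2845  0.1394] rpy [ 180.      0.   -179.86] F [ 0.1 -0.5  0. ] open 0.0528 q [-11.  12. -23.  -0. -55. -79.]
shift [ 0.001  -0.0018  0.1084] turn [0.   0.   0.14]
```

Call:
jog_arm:
  targets: "0.001 -0.002 0.03 0 0 0 0.2; 0.001 -0.002 0.06 0 0 0 0.2; 0.001 -0.002 0.085 0 0 0 0.2; 0.001 -0.002 0.1 0 0 0 0.2; 0.001 -0.002 0.108 0 0 0 0.2; 0.001 -0.002 0.108 0 0 0 0.2; 0.001 -0.002 0.108 0 0 0 -1; 0.001 -0.002 0.108 0 0 0 -1"

```text
clock: 3.5
tool_pos: [0.4605, -0.2866, 0.0321]
orientation: [-180.0, 0.1, -179.9]
force: [0.2, 1.0, 0.8]
opening: 0.038
```

```bash
python3 -c "
from h import *
go(.46,-.2863,.031)
s=snapshot('wrist'); cv2.imwrite('pics/w1.png',s['img'][:,:,::-1])"
```

```text
t 3.5 tcp [ 0.4605 -0.2866  0.0321] rpy [-1.7998e+02  8.0000e-02 -1.7986e+02] F [0.2 1.  0.8] open 0.038 q [-11.  20. -30.   0. -40. -79.]
shift [0.0005 0.0003 0.0011] turn [-0.02  0.08  0.14]
```

View pics/w1.png

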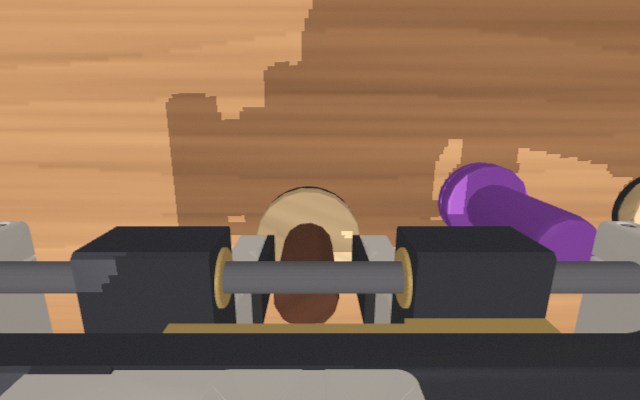

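The handle (305,270) is between the pads, still closing.

Call:
jog_arm:
  targets: "0 0 0 0 0 0 -1; 0 0 0 0 0 0 -1; 0 0 0 0 0 0 -1; 0 0 -0.01 0 0 0 -1; 0 0 -0.03 0 0 0 -1; 0 0 -0.06 0 0 0 -1; 0 0 -0.09 0 0 0 -1; 0 0 -0.12 0 0 0 -1"

```text
clock: 4.55
tool_pos: [0.4601, -0.2865, 0.1535]
orientation: [-180.0, 0.1, -179.9]
force: [0.1, 0.8, -0.9]
opening: 0.0252
```

```bash
python3 -c "
from h import *
go(.6168,-.0395,.14)
s=snapshot('side'); cv2.imwrite('pics/s1.png',s['img'][:,:,::-1])"
```

```text
t 4.55 tcp [ 0.4601 -0.2865  0.1535] rpy [-1.7999e+02  8.0000e-02 -1.7986e+02] F [ 0.1  0.8 -0.9] open 0.0252 q [-11.  12. -22.  -0. -56. -79.]
shift [-0.1573  0.2466  0.0137] turn [-0.01  0.08  0.14]
```

View pics/s1.png

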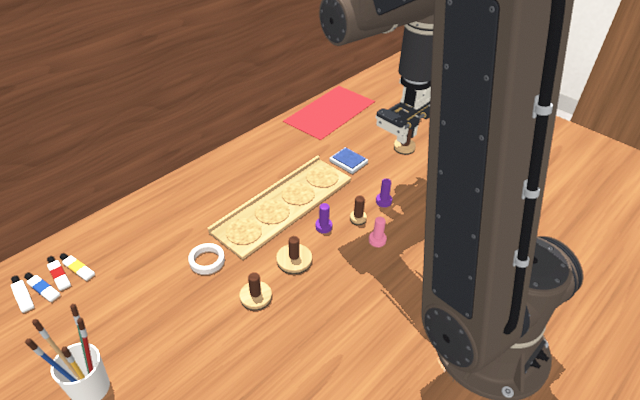

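Call:
jog_arm:
  targets: "-0.015 0.022 0 0 0 0 -1; -0.04 0.062 0 0 0 0 -1; -0.07 0.11 0 0 0 0 -1; -0.1 0.157 0 0 0 0 -1; -0.13 0.204 0 0 0 0 -1; -0.149 0.233 0.005 0 0 0 -1; -0.157 0.2465 0.015 0 0 0 -1; -0.157 0.2465 0.03 0 0 0 -1"

```text
clock: 5.6
tool_pos: [0.6186, -0.0399, 0.1276]
orientation: [-179.8, 0.4, -179.7]
force: [-0.2, 1.0, -0.8]
opening: 0.0255
```

```bash
python3 -c "
from h import *
go(.6168,-.0395,.049)
s=snapshot('side'); cv2.imwrite('pics/s2.png',cv2.resize(s['img'][80:280,160:460,::-1],None,fx=2.5,fy=2.5))"
```

```text
t 5.6 tcp [ 0.6186 -0.0399  0.1276] rpy [-179.85    0.39 -179.74] F [-0.2  1.  -0.8] open 0.0255 q [  14.   20.  -14.    0.  -55. -104.]
shift [0.0023 0.0006 0.0786] turn [-0.15  0.39  0.26]
```

View pics/s2.png

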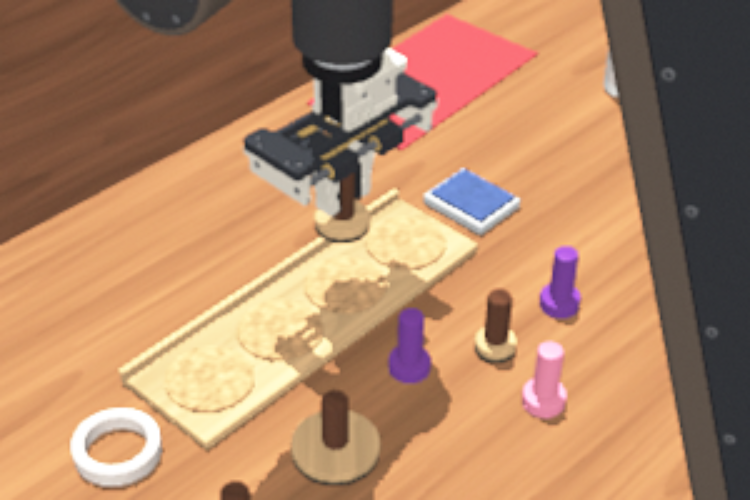

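Call:
jog_arm:
  targets: "0.002 0.0005 0.02 -0.15 0.4 0.2 -1; 0.002 0.0005 0.04 -0.15 0.4 0.2 -1; 0.002 0.0005 0.055 -0.15 0.4 0.2 -1; 0.002 0.0005 0.066 -0.15 0.4 0.2 -1; 0.002 0.0005 0.073 -0.15 0.4 0.2 -1; 0.002 0.0005 0.077 -0.15 0.4 0.2 -1; 0.002 0.0005 0.079 -0.15 0.4 0.2 -1; 0.002 0.0005 0.079 -0.15 0.4 0.2 -1"

```text
clock: 6.65
tool_pos: [0.615, -0.0406, 0.0483]
orientation: [-180.0, -0.2, -180.0]
force: [-7.5, 0.4, 14.5]
opening: 0.0257
```

```bash
python3 -c "
from h import *
go(.6168,-.0395,.0475)
s=snapshot('side'); cv2.imwrite('pics/s3.png',cv2.resize(s['img'][80:280,160:460,::-1],None,fx=2.5,fy=2.5))
P=cloud(s);z=P[...,2]
# ring of disc top around target
m=(abs(P[...,0]-.615)<.05)&(abs(P[...,1]+.0385)<.05)&(z>.024)&(z<.04)
print(m.sum(),P[m].mean(0),np.percentile(z[m],[10,50,90]),P[m].min(0),P[m].max(0))"
```

```text
t 6.65 tcp [ 0.615  -0.0406  0.0483] rpy [-1.7997e+02 -1.7000e-01 -1.7998e+02] F [-7.5  0.4 14.5] open 0.0257 q [  14.   25.  -19.   -0.  -47. -104.]
shift [-0.0018  0.0011  0.0007] turn [-0.03 -0.17  0.02]
187 [ 0.60564041 -0.03331337  0.03144165] [0.02749168 0.03137496 0.03491749] [ 0.58425107 -0.06686256  0.02402489] [ 0.64031548 -0.0106627   0.03977075]
```

View pics/s3.png

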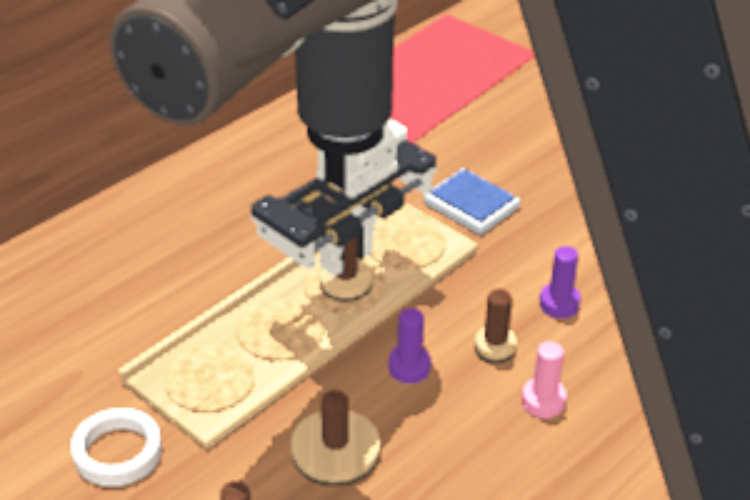

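Call:
jog_arm:
  targets: "0 0 -0.003 0 0 0 -1; -0.002 0.001 -0.003 0 0 0 -1; -0.002 0.001 -0.002 0 0 0 -1; -0.002 0.001 -0.001 0 0 0 -1; -0.002 0.001 -0.001 0 0 0 -1; -0.002 0.001 -0.0005 0 0 0 -1; -0.002 0.001 -0.0005 0 0 0 -1; -0.002 0.001 -0.0005 0 0 0 -1"

```text
clock: 7.7
tool_pos: [0.617, -0.0396, 0.0487]
orientation: [-180.0, -0.2, -180.0]
force: [-0.5, -0.4, -1.7]
opening: 0.0257
```

Call:
jog_arm:
  targets: "0 0 0 0 0 0 0.2; 0 0 0 0 0 0 0.2; 0 0 0 0 0 0 0.2; 0 0 0 0 0 0 0.2; 0 0 -0.015 0 0 0 0.2; 0 0 -0.035 0 0 0 0.2; 0 0 -0.06 0 0 0 0.2; 0 0 -0.09 0 0 0 0.2"

```text
clock: 8.7
tool_pos: [0.6171, -0.0396, 0.1404]
orientation: [-180.0, -0.2, -180.0]
force: [0.8, 0.9, -0.6]
opening: 0.0523
```

```bash
python3 -c "
from h import *
go(.4448,-.0897,.14)"
```

```text
t 8.7 tcp [ 0.6171 -0.0396  0.1404] rpy [-1.7997e+02 -1.6000e-01 -1.7998e+02] F [ 0.8  0.9 -0.6] open 0.0523 q [  14.   19.  -13.   -0.  -58. -104.]
shift [ 0.1724 -0.05    0.0009] turn [-0.03 -0.16  0.02]
```

Now to S. It passes near the purple decoys, but the TCP stays at 0.14.

Call:
jog_arm:
  targets: "0.025 -0.007 0 0 0 0 0.2; 0.065 -0.019 0 0 0 0 0.2; 0.105 -0.03 0 0 0 0 0.2; 0.14 -0.041 0 0 0 0 0.2; 0.163 -0.047 0 0 0 0 0.2; 0.172 -0.05 0 0 0 0 0.2; 0.172 -0.05 0 0 0 0 0.2; 0.172 -0.05 0 0 0 0 0.2"

```text
clock: 9.7
tool_pos: [0.4462, -0.0894, 0.1412]
orientation: [-180.0, -0.1, -180.0]
force: [-0.8, -0.3, 0.3]
opening: 0.0526
```

```bash
python3 -c "
from h import *
go(.4448,-.0897,.031)
for n in ['top','side']:
    s=snapshot(n); cv2.imwrite(f'pics/{n}4.png',cv2.resize(s['img'][80:280,160:460,::-1],None,fx=2.5,fy=2.5))
    P=cloud(s);z=P[...,2]
    m=(abs(P[...,0]-.615)<.05)&(abs(P[...,1]+.0385)<.05)&(z>.083)&(z<.097)&(s['range_z']>0)
    v,u=np.nonzero(m); print(m.sum(),plane(s,(u.mean(),v.mean()),.091),P[m].mean(0))"
```

```text
t 9.7 tcp [ 0.4462 -0.0894  0.1412] rpy [-1.7997e+02 -1.2000e-01 -1.7997e+02] F [-0.8 -0.3  0.3] open 0.0526 q [  14.    4.  -33.    0.  -53. -104.]
shift [ 0.0012 -0.0002  0.1102] turn [-0.03 -0.12  0.03]
132 [ 0.61692619 -0.03795268  0.091     ] [ 0.61710768 -0.03799353  0.0901786 ]
68 [ 0.61375612 -0.03652174  0.091     ] [ 0.61482309 -0.0375577   0.08979286]
```

View pics/top4.png

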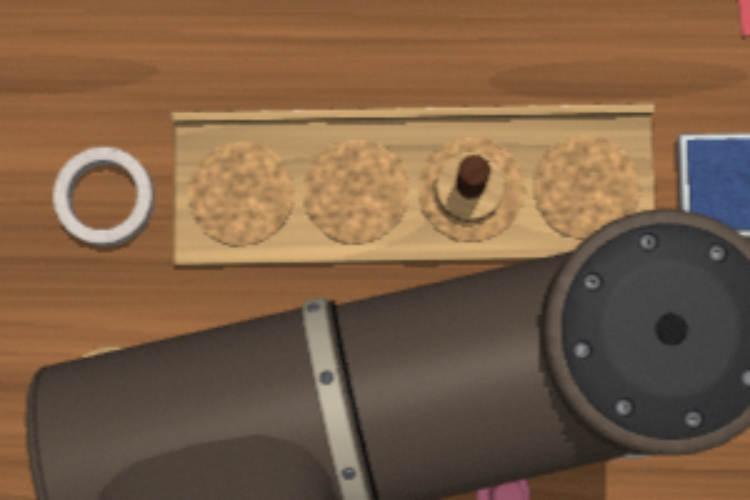

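View pics/side4.png

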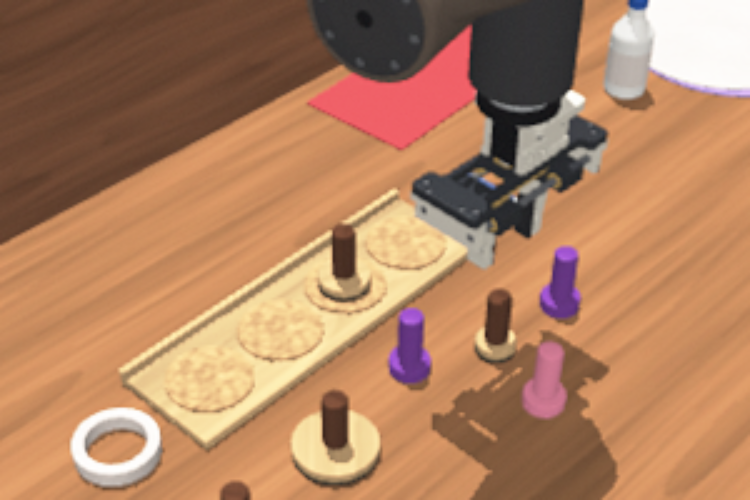

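M stands within about 2 mm of cork3's centre. The cameras read y about 1.5 mm high against the robot, so I'll correct for that.

Call:
jog_arm:
  targets: "0.001 -0.0015 0.03 0 0 0 0.2; 0.001 -0.0015 0.06 0 0 0 0.2; 0.001 -0.0015 0.085 0 0 0 0.2; 0.001 -0.0015 0.1 0 0 0 0.2; 0.001 -0.0015 0.108 0 0 0 0.2; 0.001 -0.0015 0.11 0 0 0 0.2; 0.001 -0.0015 0.11 0 0 0 0.2; 0.001 -0.0015 0.11 0 0 0 -1"

```text
clock: 10.8
tool_pos: [0.4451, -0.0909, 0.0314]
orientation: [-180.0, -0.1, -180.0]
force: [0.4, -0.6, 0.3]
opening: 0.0473
```

Call:
jog_arm:
  targets: "0 0 0 0 0 0 -1; 0 0 0 0 0 0 -1; 0 0 0 0 0 0 -1; 0 0 0 0 0 0 -1; 0 0 -0.01 0 0 0 -1; 0 0 -0.03 0 0 0 -1; 0 0 -0.07 0 0 0 -1; 0 0 -0.12 0 0 0 -1"

```text
clock: 11.8
tool_pos: [0.4443, -0.091, 0.1524]
orientation: [-180.0, -0.2, -180.0]
force: [1.0, 1.1, 0.2]
opening: 0.0253
```

```bash
python3 -c "
from h import *
go(.62,-.139,.13)
s=snapshot('side'); cv2.imwrite(f'pics/side5.png',cv2.resize(s['img'][80:280,160:460,::-1],None,fx=2.5,fy=2.5))"
```

```text
t 11.8 tcp [ 0.4443 -0.091   0.1524] rpy [-179.95   -0.22 -179.97] F [1.  1.1 0.2] open 0.0253 q [  13.    3.  -32.   -0.  -55. -103.]
shift [-0.1757 -0.048   0.0218] turn [-0.05 -0.22  0.03]
```

View pics/side5.png

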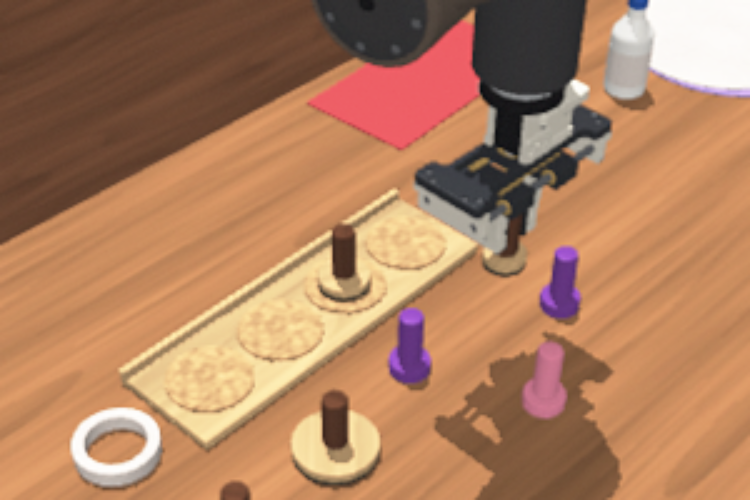

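S is held and lifted. Next, move it over cork4.

Call:
jog_arm:
  targets: "-0.02 -0.005 0 0 0 0 -1; -0.055 -0.015 0 0 0 0 -1; -0.095 -0.026 0 0 0 0 -1; -0.13 -0.036 0 0 0 0 -1; -0.155 -0.042 0.005 0 0 0 -1; -0.17 -0.0465 0.012 0 0 0 -1; -0.176 -0.048 0.022 0 0 0 -1; -0.176 -0.048 0.022 0 0 0 -1"

```text
clock: 12.85
tool_pos: [0.6232, -0.1386, 0.1373]
orientation: [-180.0, 0.2, -179.9]
force: [0.5, -0.1, -1.4]
opening: 0.0251
```

```bash
python3 -c "
from h import *
go(.62,-.139,.0485)"
```

```text
t 12.85 tcp [ 0.6232 -0.1386  0.1373] rpy [-179.96    0.21 -179.89] F [ 0.5 -0.1 -1.4] open 0.0251 q [  5.  21. -11.   0. -58. -95.]
shift [ 0.0035 -0.0003  0.0888] turn [-0.04  0.21  0.11]
```

Call:
jog_arm:
  targets: "0.0035 0 0.02 0 0.2 0.1 -1; 0.0035 0 0.04 0 0.2 0.1 -1; 0.0035 0 0.06 0 0.2 0.1 -1; 0.0035 0 0.072 0 0.2 0.1 -1; 0.0035 0 0.078 0 0.2 0.1 -1; 0.0035 0 0.082 0 0.2 0.1 -1; 0.0035 0 0.084 0 0.2 0.1 -1; 0.0035 0 0.084 0 0.2 0.1 -1"

```text
clock: 13.85
tool_pos: [0.6202, -0.1387, 0.0535]
orientation: [-180.0, 0.0, -180.0]
force: [0.0, -0.6, -0.5]
opening: 0.0253
```

```bash
python3 -c "
from h import *
go(.62,-.139,.048)"
```

```text
t 13.85 tcp [ 0.6202 -0.1387  0.0535] rpy [-1.7996e+02  3.0000e-02 -1.7999e+02] F [ 0.  -0.6 -0.5] open 0.0253 q [  5.  26. -16.   0. -48. -95.]
shift [ 0.0002 -0.0003  0.0055] turn [-0.04  0.03  0.01]
```

Call:
jog_arm:
  targets: "0 0 0.002 0 0 0 -1; 0 0 0.0035 0 0 0 -1; 0 0 0.0045 0 0 0 -1; 0 0 0.005 0 0 0 -1; 0 0 0.0055 0 0 0 -1; 0 0 0.0055 0 0 0 -1; 0 0 0.0055 0 0 0 -1; 0 0 0.0055 0 0 0 -1"

```text
clock: 14.85
tool_pos: [0.6202, -0.1387, 0.0481]
orientation: [-180.0, 0.0, -180.0]
force: [-0.5, -0.2, -0.3]
opening: 0.0256
```

Call:
jog_arm:
  targets: "0 0 0 0 0 0 0.2; 0 0 0 0 0 0 0.2; 0 0 0 0 0 0 0.2; 0 0 0 0 0 0 0.2; 0 0 -0.015 0 0 0 0.2; 0 0 -0.035 0 0 0 0.2; 0 0 -0.06 0 0 0 0.2; 0 0 -0.09 0 0 0 0.2"

```text
clock: 15.85
tool_pos: [0.6201, -0.1387, 0.1397]
orientation: [-180.0, 0.0, -180.0]
force: [-0.5, -0.6, 0.3]
opening: 0.0526
```

```bash
python3 -c "
from h import *
go(.461,.1243,.14)"
```

```text
t 15.85 tcp [ 0.6201 -0.1387  0.1397] rpy [-1.7995e+02  4.0000e-02 -1.7999e+02] F [-0.5 -0.6  0.3] open 0.0526 q [  5.  21. -11.   0. -58. -95.]
shift [ 0.159   0.263  -0.0006] turn [-0.05  0.04  0.01]
```

Next XL. The TCP stays at 0.14 over M, whose top is at 0.091.

Call:
jog_arm:
  targets: "0.015 0.025 0 0 0 0 0.2; 0.04 0.066 0 0 0 0 0.2; 0.068 0.112 0 0 0 0 0.2; 0.096 0.159 0 0 0 0 0.2; 0.124 0.205 0 0 0 0 0.2; 0.148 0.244 0 0 0 0 0.2; 0.159 0.263 0 0 0 0 0.2; 0.159 0.263 0 0 0 0 0.2"

```text
clock: 16.85
tool_pos: [0.4608, 0.1256, 0.1407]
orientation: [180.0, 0.1, -179.8]
force: [0.1, -0.6, -0.3]
opening: 0.0527
```

```bash
python3 -c "
from h import *
go(.461,.1243,.031)
for n in ['top','side']:
    s=snapshot(n); cv2.imwrite(f'pics/{n}6.png',cv2.resize(s['img'][80:280,160:460,::-1],None,fx=2.5,fy=2.5))
    P=cloud(s);z=P[...,2]
    for c in [(.617,-.0385),(.62,-.138)]:
      m=(abs(P[...,0]-c[0])<.03)&(abs(P[...,1]-c[1])<.03)&(z>.083)&(z<.097)&(s['range_z']>0)
      v,u=np.nonzero(m); print(n,m.sum(),plane(s,(u.mean(),v.mean()),.091),P[m].mean(0))"
```

```text
t 16.85 tcp [0.4608 0.1256 0.1407] rpy [ 1.7998e+02  1.3000e-01 -1.7983e+02] F [ 0.1 -0.6 -0.3] open 0.0527 q [  39.    6.  -31.    0.  -53. -129.]
shift [ 1.000e-04 -1.400e-03  1.097e-01] turn [0.02 0.13 0.17]
top 135 [ 0.61680855 -0.03801171  0.091     ] [ 0.61698066 -0.03805228  0.09021781]
top 133 [ 0.62009949 -0.13650026  0.091     ] [ 0.62028817 -0.13662643  0.09016293]
side 0 [nan nan nan] [nan nan nan]
side 39 [ 0.61669621 -0.13825117  0.091     ] [ 0.61733085 -0.13894357  0.09029546]<string>:9: RuntimeWarning: Mean of empty slice.
  ret = ret.dtype.type(ret / rcount)
  ret = um.true_divide(
```

View pics/side6.png

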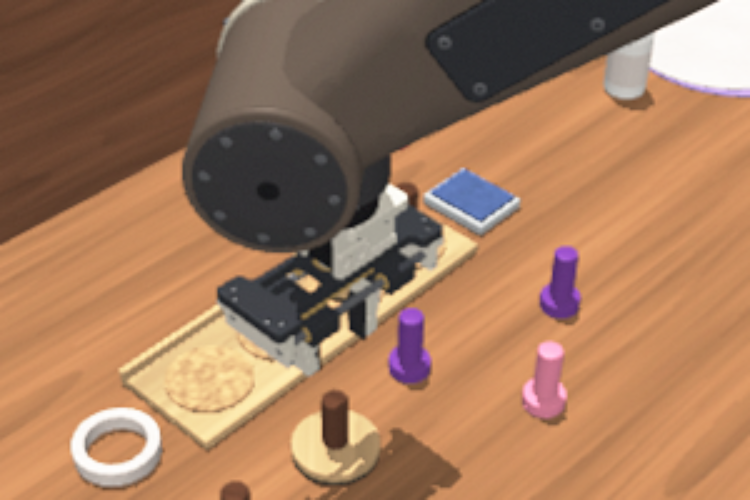

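View pics/top6.png

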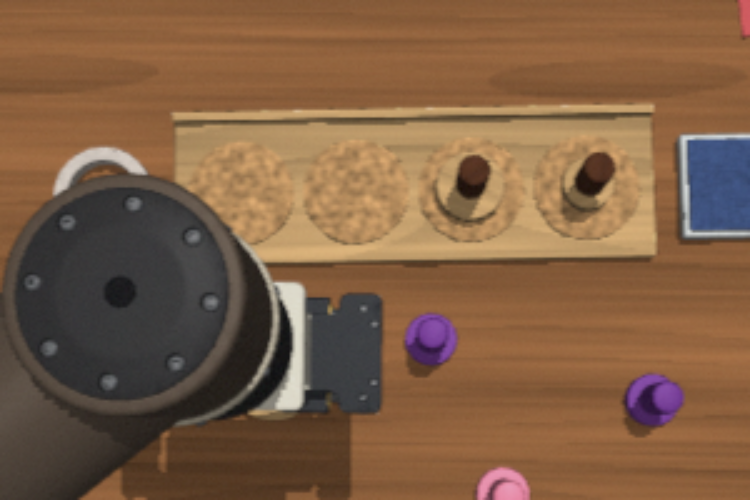

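S and M stand well centred. Now grasp XL, with y shifted −1.5 mm.

Call:
jog_arm:
  targets: "0 -0.0015 0.03 0 0 0.2 0.2; 0 -0.0015 0.06 0 0 0.2 0.2; 0 -0.0015 0.085 0 0 0.2 0.2; 0 -0.0015 0.1 0 0 0.2 0.2; 0 -0.0015 0.107 0 0 0.2 0.2; 0 -0.0015 0.1095 0 0 0.2 0.2; 0 -0.0015 0.1095 0 0 0.2 0.2; 0 -0.0015 0.1095 0 0 0.2 -1"

```text
clock: 17.95
tool_pos: [0.4619, 0.1231, 0.0313]
orientation: [180.0, 0.2, 179.9]
force: [-0.2, -0.1, 0.1]
opening: 0.0471
```

Call:
jog_arm:
  targets: "0 0 0 0 0 0 -1; 0 0 0 0 0 0 -1; 0 0 0 0 0 0 -1; 0 0 0 0 0 0 -1; 0 0 -0.01 0 0 0 -1; 0 0 -0.03 0 0 0 -1; 0 0 -0.07 0 0 0 -1; 0 0 -0.12 0 0 0 -1"

```text
clock: 18.95
tool_pos: [0.4607, 0.1224, 0.1521]
orientation: [-179.9, 0.0, 179.9]
force: [1.2, 0.7, -1.1]
opening: 0.0253
```

```bash
python3 -c "
from h import *
go(.6118,.1548,.13)"
```

```text
t 18.95 tcp [0.4607 0.1224 0.1521] rpy [-1.7994e+02  3.0000e-02  1.7985e+02] F [ 1.2  0.7 -1.1] open 0.0253 q [  39.    5.  -30.    0.  -55. -129.]
shift [-0.151   0.0328  0.0222] turn [-0.06  0.03 -0.15]
```

Call:
jog_arm:
  targets: "-0.02 0.004 0 0 0 0 -1; -0.05 0.011 0 0 0 0 -1; -0.085 0.018 0 0 0 0 -1; -0.115 0.025 0 0 0 0 -1; -0.138 0.03 0.003 0 0 0 -1; -0.149 0.0325 0.01 0 0 0 -1; -0.151 0.033 0.022 0 0 0 -1; -0.151 0.033 0.022 0 0 0 -1"

```text
clock: 19.95
tool_pos: [0.6102, 0.1544, 0.1286]
orientation: [-179.9, -0.1, 179.8]
force: [0.8, 0.6, -2.0]
opening: 0.0256
```

```bash
python3 -c "
from h import *
go(.6118,.1548,.053)"
```

```text
t 19.95 tcp [0.6102 0.1544 0.1286] rpy [-1.7987e+02 -1.3000e-01  1.7984e+02] F [ 0.8  0.6 -2. ] open 0.0256 q [  32.   21.  -13.    0.  -57. -122.]
shift [-0.0018  0.0006  0.0756] turn [-0.13 -0.13 -0.16]
```

Call:
jog_arm:
  targets: "-0.0015 0.0005 0.018 -0.1 -0.1 -0.1 -1; -0.0015 0.0005 0.036 -0.1 -0.1 -0.1 -1; -0.0015 0.0005 0.052 -0.1 -0.1 -0.1 -1; -0.0015 0.0005 0.064 -0.1 -0.1 -0.1 -1; -0.0015 0.0005 0.071 -0.1 -0.1 -0.1 -1; -0.0015 0.0005 0.0745 -0.1 -0.1 -0.1 -1; -0.0015 0.0005 0.0755 -0.1 -0.1 -0.1 -1; -0.0015 0.0005 0.0755 -0.1 -0.1 -0.1 -1"

```text
clock: 20.95
tool_pos: [0.6117, 0.1548, 0.0535]
orientation: [-180.0, 0.0, 179.9]
force: [-0.6, -0.4, -1.4]
opening: 0.0255
```

```bash
python3 -c "
from h import *
go(.6118,.1548,.048)
s=snapshot('side'); cv2.imwrite(f'pics/side7.png',cv2.resize(s['img'][130:280,160:360,::-1],None,fx=4,fy=4))
s=snapshot('top'); cv2.imwrite(f'pics/top7.png',cv2.resize(s['img'][130:280,160:360,::-1],None,fx=4,fy=4))"
```

```text
t 20.95 tcp [0.6117 0.1548 0.0535] rpy [-179.99    0.    179.94] F [-0.6 -0.4 -1.4] open 0.0255 q [  32.   25.  -17.    0.  -48. -122.]
shift [-0.0001 -0.      0.0055] turn [-0.01  0.   -0.06]
```

View pics/side7.png

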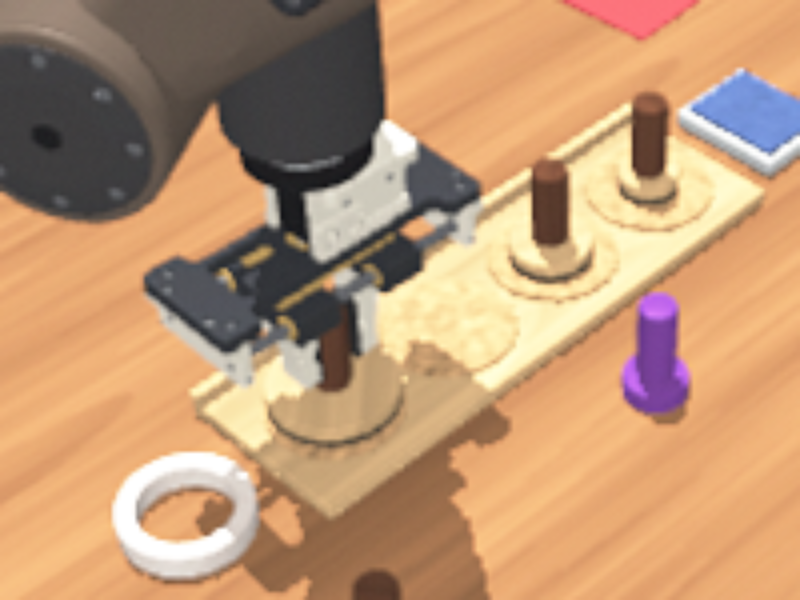

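XL is just above cork1 and looks centred. Lower it and release.

Call:
jog_arm:
  targets: "0 0 0.002 0 0 0 -1; 0 0 0.0035 0 0 0 -1; 0 0 0.0045 0 0 0 -1; 0 0 0.005 0 0 0 -1; 0 0 0.0055 0 0 0 -1; 0 0 0.0055 0 0 0 -1; 0 0 0.0055 0 0 0 -1; 0 0 0.0055 0 0 0 -1"

```text
clock: 22.05
tool_pos: [0.6117, 0.1548, 0.0481]
orientation: [-180.0, 0.0, 179.9]
force: [0.0, 0.0, -0.7]
opening: 0.0257
```

Call:
jog_arm:
  targets: "0 0 0 0 0 0 0.2; 0 0 0 0 0 0 0.2; 0 0 0 0 0 0 0.2; 0 0 0 0 0 0 0.2; 0 0 -0.015 0 0 0 0.2; 0 0 -0.035 0 0 0 0.2; 0 0 -0.06 0 0 0 0.2; 0 0 -0.09 0 0 0 0.2"

```text
clock: 23.05
tool_pos: [0.6117, 0.1547, 0.1397]
orientation: [-180.0, 0.0, 179.9]
force: [0.9, 0.4, 0.9]
opening: 0.0528
```

```bash
python3 -c "
from h import *
go(.444,.2605,.14)"
```

```text
t 23.05 tcp [0.6117 0.1547 0.1397] rpy [-1.7999e+02  1.0000e-02  1.7994e+02] F [0.9 0.4 0.9] open 0.0528 q [  32.   20.  -12.    0.  -58. -122.]
shift [ 0.1678  0.1056 -0.0003] turn [-0.01  0.01 -0.06]
```

Call:
jog_arm:
  targets: "0.02 0.012 0 0 0 0 0.2; 0.055 0.035 0 0 0 0 0.2; 0.09 0.057 0 0 0 0 0.2; 0.125 0.079 0 0 0 0 0.2; 0.15 0.095 0 0 0 0 0.2; 0.163 0.103 0 0 0 0 0.2; 0.168 0.1055 0 0 0 0 0.2; 0.168 0.1055 0 0 0 0 0.2"

```text
clock: 24.05
tool_pos: [0.4439, 0.2604, 0.1398]
orientation: [-180.0, 0.0, 180.0]
force: [0.8, -0.2, 0.9]
opening: 0.0523
```

```bash
python3 -c "
from h import *
go(.444,.2605,.031)
s=snapshot('top'); cv2.imwrite(f'pics/top8.png',cv2.resize(s['img'][80:280,160:460,::-1],None,fx=2.5,fy=2.5))
P=cloud(s);z=P[...,2]
m=(abs(P[...,0]-.611)<.03)&(abs(P[...,1]-.156)<.03)&(z>.083)&(z<.097)&(s['range_z']>0)
v,u=np.nonzero(m); print(m.sum(),plane(s,(u.mean(),v.mean()),.091))"
```

```text
t 24.05 tcp [0.4439 0.2604 0.1398] rpy [-1.8000e+02  2.0000e-02  1.7996e+02] F [ 0.8 -0.2  0.9] open 0.0523 q [  52.   10.  -26.    0.  -54. -142.]
shift [-1.000e-04  1.000e-04  1.088e-01] turn [-0.    0.02 -0.04]
133 [0.61131275 0.15540237 0.091     ]
```

View pics/top8.png

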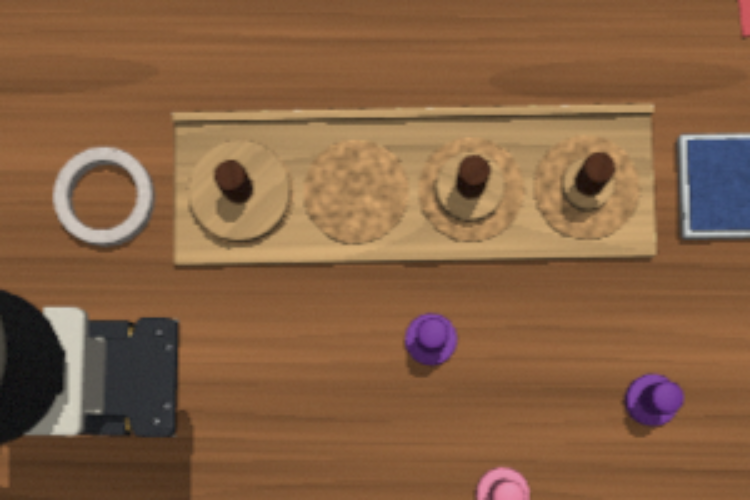

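XL is centred on cork1 to within about 1 mm in the top view. Last is L.

Call:
jog_arm:
  targets: "0 0 0.03 0 0 0 0.2; 0 0 0.06 0 0 0 0.2; 0 0 0.085 0 0 0 0.2; 0 0 0.1 0 0 0 0.2; 0 0 0.107 0 0 0 0.2; 0 0 0.109 0 0 0 0.2; 0 0 0.109 0 0 0 0.2; 0 0 0.109 0 0 0 -1"

```text
clock: 25.1
tool_pos: [0.4445, 0.2606, 0.0314]
orientation: [180.0, 0.1, 179.9]
force: [-0.6, -0.4, 0.6]
opening: 0.0473
```

Call:
jog_arm:
  targets: "0 0 0 0 0 0 -1; 0 0 0 0 0 0 -1; 0 0 0 0 0 0 -1; 0 0 0 0 0 0 -1; 0 0 -0.01 0 0 0 -1; 0 0 -0.03 0 0 0 -1; 0 0 -0.07 0 0 0 -1; 0 0 -0.12 0 0 0 -1"

```text
clock: 26.1
tool_pos: [0.4436, 0.2597, 0.1522]
orientation: [-179.9, -0.0, 179.9]
force: [0.3, 0.7, -1.0]
opening: 0.0254
```

```bash
python3 -c "
from h import *
go(.6146,.057,.14)"
```

```text
t 26.1 tcp [0.4436 0.2597 0.1522] rpy [-1.7994e+02 -3.0000e-02  1.7993e+02] F [ 0.3  0.7 -1. ] open 0.0254 q [  52.    9.  -25.    0.  -56. -142.]
shift [-0.1712 -0.2025  0.0123] turn [-0.06 -0.03 -0.07]
```

Call:
jog_arm:
  targets: "-0.015 -0.018 0 0 0 0 -1; -0.045 -0.053 0 0 0 0 -1; -0.08 -0.095 0 0 0 0 -1; -0.115 -0.136 0 0 0 0 -1; -0.145 -0.172 0 0 0 0 -1; -0.164 -0.194 0 0 0 0 -1; -0.171 -0.2025 0.005 0 0 0 -1; -0.171 -0.2025 0.012 0 0 0 -1"

```text
clock: 27.1
tool_pos: [0.6142, 0.0566, 0.1399]
orientation: [-179.9, -0.0, 179.9]
force: [-0.6, 0.3, -1.7]
opening: 0.0255
```

```bash
python3 -c "
from h import *
go(.6146,.057,.0535)"
```

```text
t 27.1 tcp [0.6142 0.0566 0.1399] rpy [-1.7995e+02 -5.0000e-02  1.7987e+02] F [-0.6  0.3 -1.7] open 0.0255 q [  23.   19.  -14.    0.  -57. -114.]
shift [-0.0005  0.0004  0.0864] turn [-0.05 -0.05 -0.13]
```

Call:
jog_arm:
  targets: "-0.0005 0.0005 0.02 0 0 -0.1 -1; -0.0005 0.0005 0.04 0 0 -0.1 -1; -0.0005 0.0005 0.06 0 0 -0.1 -1; -0.0005 0.0005 0.074 0 0 -0.1 -1; -0.0005 0.0005 0.082 0 0 -0.1 -1; -0.0005 0.0005 0.0855 0 0 -0.1 -1; -0.0005 0.0005 0.0865 0 0 -0.1 -1; -0.0005 0.0005 0.0865 0 0 -0.1 -1"

```text
clock: 28.1
tool_pos: [0.6149, 0.0571, 0.0539]
orientation: [-180.0, -0.0, 180.0]
force: [0.1, 0.4, -1.7]
opening: 0.0252
```

```bash
python3 -c "
from h import *
go(.6146,.057,.048)"
```

```text
t 28.1 tcp [0.6149 0.0571 0.0539] rpy [-1.7996e+02 -1.0000e-02  1.7997e+02] F [ 0.1  0.4 -1.7] open 0.0252 q [  23.   24.  -19.    0.  -47. -113.]
shift [ 0.0003 -0.0001  0.0059] turn [-0.04 -0.01 -0.03]
```

Call:
jog_arm:
  targets: "0 0 0.002 0 0 0 -1; 0 0 0.0035 0 0 0 -1; 0 0 0.0045 0 0 0 -1; 0 0 0.0055 0 0 0 -1; 0 0 0.0058 0 0 0 -1; 0 0 0.0058 0 0 0 -1; 0 0 0.0058 0 0 0 -1; 0 0 0.0058 0 0 0 -1"

```text
clock: 29.1
tool_pos: [0.615, 0.0571, 0.0481]
orientation: [-180.0, -0.0, 180.0]
force: [0.2, -1.0, -0.1]
opening: 0.0256
```

Call:
jog_arm:
  targets: "0 0 0 0 0 0 0.2; 0 0 0 0 0 0 0.2; 0 0 0 0 0 0 0.2; 0 0 0 0 0 0 0.2; 0 0 -0.015 0 0 0 0.2; 0 0 -0.035 0 0 0 0.2; 0 0 -0.06 0 0 0 0.2; 0 0 -0.09 0 0 0 0.2"

```text
clock: 30.1
tool_pos: [0.6149, 0.0571, 0.1397]
orientation: [-180.0, -0.0, 180.0]
force: [-0.3, -0.7, -0.4]
opening: 0.0528
```

Call:
jog_arm:
  targets: "0.01 0 -0.03 0 0 0 0.2; 0.04 0 -0.06 0 0 0 0.2; 0.08 0 -0.09 0 0 0 0.2; 0.12 0 -0.1 0 0 0 0.2; 0.15 0 -0.1 0 0 0 0.2; 0.17 0 -0.1 0 0 0 0.2; 0.17 0 -0.1 0 0 0 0.2; 0.17 0 -0.1 0 0 0 0.2"

```text
clock: 31.1
tool_pos: [0.4455, 0.0575, 0.2401]
orientation: [-180.0, 0.0, 180.0]
force: [0.5, 0.1, -0.3]
opening: 0.0528
```

```bash
python3 - <<'E'
from h import *
go(.6146,.057,.048)
for n in ["top","side"]:
    s=snapshot(n); cv2.imwrite(f"pics/{n}9.png",cv2.resize(s["img"][80:280,160:460,::-1],None,fx=2.5,fy=2.5))
    P=cloud(s);z=P[...,2]
    for k,c in dict(XL=(.611,.156),L=(.614,.058),M=(.617,-.039),S=(.62,-.138)).items():
      m=(abs(P[...,0]-c[0])<.03)&(abs(P[...,1]-c[1])<.03)&(z>.083)&(z<.097)&(s['range_z']>0)
      if m.sum(): v,u=np.nonzero(m); print(n,k,m.sum(),np.round(plane(s,(u.mean(),v.mean()),.091),4),P[m].mean(0).round(4))
    for k,zz in [("ink_pad",.018),("tape",.019)]:
        for d in models.cut_out(k,s)[:1]:
          c,_=cv2.findContours(d["region"].astype(np.uint8),0,2);c=max(c,key=len); e=cv2.minAreaRect(c)
          print(k,np.round(plane(s,e[0],zz),4))
E
```

```text
t 31.1 tcp [0.4455 0.0575 0.2401] rpy [-1.7996e+02  4.0000e-02  1.7999e+02] F [ 0.5  0.1 -0.3] open 0.0528 q [  33.   -2.  -25.    0.  -67. -123.]
shift [-0.1689 -0.0004  0.1922] turn [-0.04  0.04 -0.01]
top L 95 [0.6172 0.0563 0.091 ] [0.6174 0.0563 0.0899]
top M 133 [ 0.617 -0.038  0.091] [ 0.6171 -0.038   0.0902]
top S 135 [ 0.6199 -0.1363  0.091 ] [ 0.6202 -0.1365  0.0898]
ink_pad [ 0.6212 -0.2532  0.018 ]
tape [0.6086 0.2744 0.019 ]
side XL 82 [0.6081 0.1574 0.091 ] [0.6087 0.157  0.0903]
side L 73 [0.611  0.0608 0.091 ] [0.6119 0.06   0.0899]
side M 33 [ 0.6124 -0.0299  0.091 ] [ 0.6143 -0.0317  0.0889]
side S 4 [ 0.6094 -0.1379  0.091 ] [ 0.6122 -0.141   0.0877]
ink_pad [ 0.6052 -0.247   0.018 ]
tape [0.6022 0.2768 0.019 ]
```

View pics/top9.png

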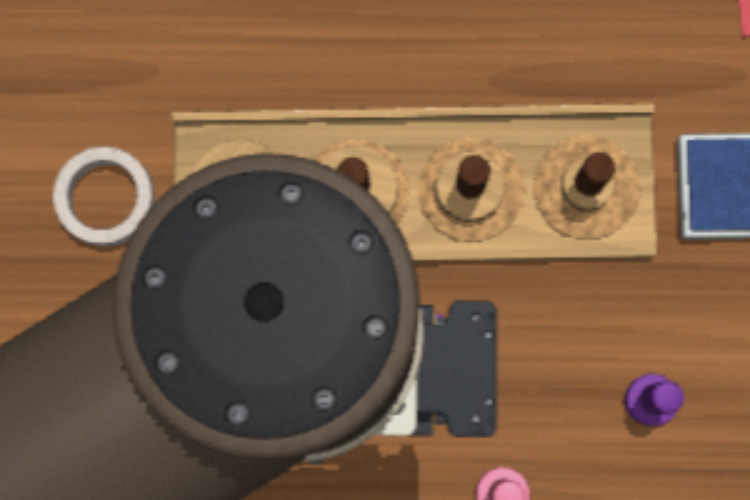

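View pics/side9.png

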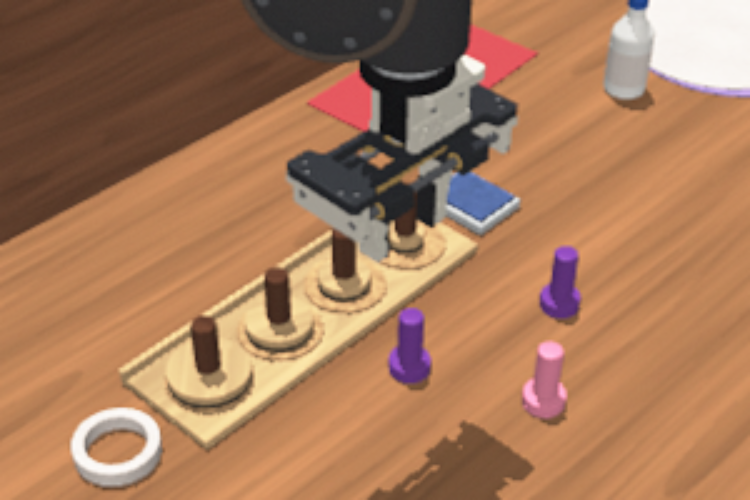

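Arm partly hides the row; I'll move it clear and check everything.

Call:
jog_arm:
  targets: "0 -0.03 -0.02 0 0 0 0.2; 0 -0.08 -0.04 0 0 0 0.2; 0 -0.13 -0.05 0 0 0 0.2; 0 -0.18 -0.05 0 0 0 0.2; 0 -0.23 -0.05 0 0 0 0.2; 0 -0.28 -0.05 0 0 0 0.2; 0 -0.33 -0.05 0 0 0 0.2; 0 -0.36 -0.05 0 0 0 0.2"

```text
clock: 32.4
tool_pos: [0.4446, -0.3051, 0.2892]
orientation: [-179.9, -0.1, 179.8]
force: [0.2, -0.4, -0.3]
opening: 0.0528
```

Call:
jog_arm:
  targets: "0.03 -0.03 0 0 0 0 0.2; 0.06 -0.07 0 0 0 0 0.2; 0.1 -0.11 0 0 0 0 0.2; 0.13 -0.15 0 0 0 0 0.2; 0.16 -0.19 0 0 0 0 0.2; 0.19 -0.23 0 0 0 0 0.2; 0.2 -0.25 0 0 0 0 0.2; 0.2 -0.25 0 0 0 0 0.2"

```text
clock: 33.4
tool_pos: [0.2432, -0.5555, 0.2889]
orientation: [-180.0, -0.2, 179.7]
force: [-0.1, -0.3, -0.2]
opening: 0.0524
```

```bash
python3 - <<'E'
from h import *
go(.6146,.057,.048)
for n in ["top","side"]:
    s=snapshot(n); cv2.imwrite(f"pics/{n}10.png",cv2.resize(s["img"][80:280,160:460,::-1],None,fx=2.5,fy=2.5))
    P=cloud(s);z=P[...,2]
    for k,c in dict(XL=(.611,.156),L=(.614,.058),M=(.617,-.039),S=(.62,-.138)).items():
      m=(abs(P[...,0]-c[0])<.03)&(abs(P[...,1]-c[1])<.03)&(z>.083)&(z<.097)&(s['range_z']>0)
      if m.sum(): v,u=np.nonzero(m); print(n,k,m.sum(),np.round(plane(s,(u.mean(),v.mean()),.091),4),P[m].mean(0).round(4))
    for k,zz in [("ink_pad",.018),("tape",.019)]:
        for d in models.cut_out(k,s)[:1]:
          c,_=cv2.findContours(d["region"].astype(np.uint8),0,2);c=max(c,key=len); e=cv2.minAreaRect(c)
          print(k,np.round(plane(s,e[0],zz),4))
a=cv2.imread("pics/top0.png").astype(int); s=snapshot("top")["img"][:,:,::-1].astype(int)
d=abs(a-s).max(2)
print("pixel diff pad",np.percentile(d[125:182,428:472],[50,95,100]),"tape",np.percentile(d[135:182,178:224],[50,95,100]))
E
```

```text
t 33.4 tcp [ 0.2432 -0.5555  0.2889] rpy [-1.8000e+02 -1.6000e-01  1.7971e+02] F [-0.1 -0.3 -0.2] open 0.0524 q [-48.  12.  -3.   0. -75. -42.]
shift [-0.369   0.6144  0.2398] turn [-0.   -0.16 -0.29]
top XL 137 [0.611  0.1553 0.091 ] [0.6113 0.1554 0.0899]
top L 133 [0.6145 0.058  0.091 ] [0.6146 0.058  0.0901]
top M 131 [ 0.617  -0.0381  0.091 ] [ 0.6172 -0.0381  0.0901]
top S 136 [ 0.6199 -0.1364  0.091 ] [ 0.6201 -0.1366  0.0899]
ink_pad [ 0.6212 -0.2529  0.018 ]
tape [0.6073 0.2726 0.019 ]
side XL 83 [0.6078 0.1575 0.091 ] [0.6089 0.1567 0.0897]
side L 71 [0.611  0.0606 0.091 ] [0.6116 0.06   0.0903]
side M 66 [ 0.614  -0.0367  0.091 ] [ 0.615  -0.0377  0.0899]
side S 60 [ 0.6164 -0.1341  0.091 ] [ 0.6177 -0.1355  0.0895]
ink_pad [ 0.6155 -0.2501  0.018 ]
pixel diff pad [2. 5. 7.] tape [2. 5. 9.]
```

View pics/top10.png

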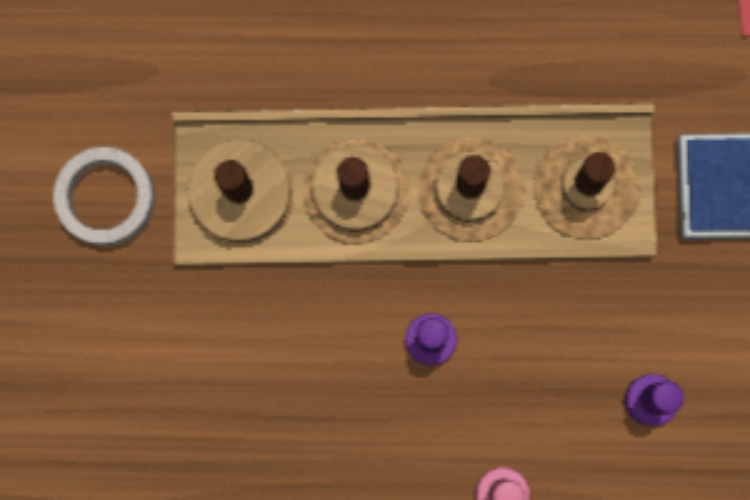

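View pics/side10.png

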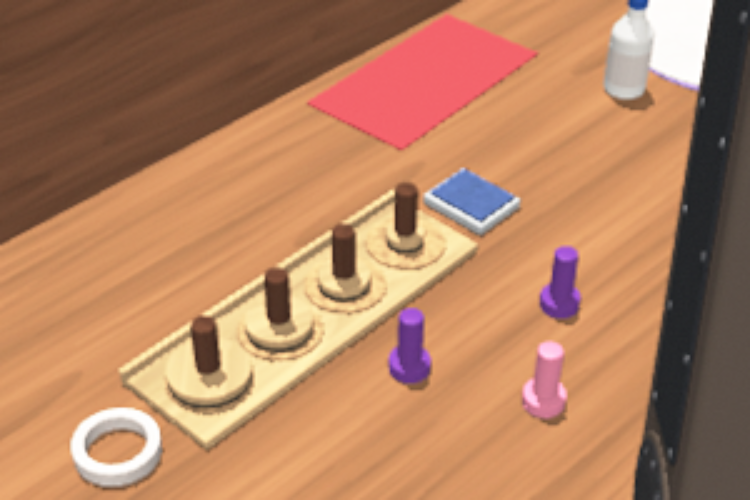

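All four stand upright and centred, within 2 mm in the top view. The ink pad and tape pixels are unchanged.

```bash
python3 -c "
from plant import job
print(job.close_job())"
```

```text
the job is handed in; nothing more can be done
None
```

All four stamps are on their corks in size order and released: S on cork4 (next to the ink pad), M on cork3, L on cork2 and XL on cork1 (at the tape roll's end). I handed the job in at about 33.5 s.

- **Stamps:** with the arm moved clear, the top view shows them upright (handle tops at about 0.090 m, where 0.091 m is expected). Each is within about 2 mm of its cork's centre.
- **Ink pad and tape:** the top picture around both matches the one taken at the start, so neither moved. The pink and purple look-alikes were never handled and stand where they were in the last pictures.
- **Disagreements:** the side camera reads positions about 2–3 mm off the top camera, a steady offset between the two. It did not find the tape in the last picture. The ink pad and tape centres from the networks varied by about 1–5 mm between shots, so I relied on the picture comparison instead.
- **Contact:** M touched its cork with about 15 N on the way down, so I lifted it slightly, re-centred it and set it down again. That was the highest force read.

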